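Slide the top marble trivet off the stack onto the pine stand

ROBOT

A 6-joint arm with a two-finger parallel gripper is mounted at the origin on the work surface. World frame = base frame: x ahead of the robot, y to its left, z up, the work surface at z = 0. Lengths are in m, angles in rad, forces in N, time in s.
With the tool pointing down it reaches from about 0.3 to 0.875 m from the base axis. Payload 6.4 kg.
Tool frame: the origin (TCP) lies between the finger pads; the fingertips stand 19 mm ahead of it and the grasp point (between the pads) is the TCP; z points along the fingers, y is the direction in which the jaws open and shut (so a half turn about z gives the same grasp; the last joint's range is limited). The gripper opens to 85 mm and grips with 20 to 120 N. Pads are 22 mm wide; open, the fingers measure 114 mm over their backs; the gripper's body (76 mm by 85 mm) begins 54 mm behind the grasp point. The pads swing forward as they close: fully open they stand 13 mm farther back than shut.
Start: joints at [0.983, 0.181, 1.607, -0, 1.354, -0.206], TCP at [0.214, 0.534, 0.25] pointing down, gripper open.
Joint ranges: [-2.99, 2.99], [-0.89, 2.07], [0.3, 2.58], [-1.14, 4.28], [0, 2.63], [-3.12, 3.12]. Speed limits (rad/s): [2.57, 2.57, 3.01, 3.14, 3.14, 3.14].

INTERFACE

Orientations are given as a unit quaternion [w, x, y, z].
In Python, from bench import * gives the robot as it stands.
- The arm moves only by the tool apply_moves, never from a script. Its argument "moves" is a list that holds one entry, the list of rows, each a list of 7 numbers: the shift along the tool's x, y, z in cm, then the turn, a rotation vector about the tool's x, y, z in rad, then the opening, from 0 (shut) to 1 (fully open). A call has 1 to 8 rows; each row is the pose to reach, as a shift and turn from the pose commanded when the call began, along the tool's axes at that moment; what a row does not reach only later rows make up. A row lasts 1/10 s, in which the tool goes at most 50 mm and 8.59 degrees, less where a joint would pass 70% of its speed; a pose out of reach is approached as far as the arm can. A call with a gripper value outside its range is refused whole. The fingers move at their own pace and stop on an object; the grip force is fixed at half the most. Time passes only in rows, so rows that repeat a pose let the fingers close. It gives the time, the measured TCP pose, the force and the opening at its end, in the units of the state.
- get_obs(): the state, without advancing time (a new reading comes with each control period).
- camera(name): name is "scene" or "top" or "wrist"; returns the picture (400x640x3 uint8, red, green, blue); there is no depth.
- get_calibration(name): a dict with "vertical_fov" (degrees; the focal length in pixels is half the picture's height over the tangent of half this angle, whatever the lens; pixels are square), "cx", "cy" (the principal point, pixels), "k1" (the pictures are not rectified: a ray, as slopes to the right and down, at radius r is drawn at 1 + k1 r^2 times it, then the intrinsics apply), "R" (3x3) and "t" (3): a world point X has camera coordinates R X + t. Camera axes: x right, y down, z forward; pixel columns grow to the right and rows downward; lengths in m; the calibration is good to about 2 mm. A picture is of the moment at which its call begins: read the wrist's pose just before it. get_calibration takes no time and is no camera call; for the wrist camera it gives the pose at the moment of the call.
- hand_in(): hands the job in, once; it reports no verdict.
The state is a dict: "time_s": time; "q": joint angles; "dq": joint speeds; "joint_efforts": joint torques, N m; "eef_pos": TCP position; "eef_rot": TCP orientation; "wrist_force": force on the tool from outside, world axes, zero at the start; "torque": the same for the moment, N m; "opening": opening from 0.0 (shut) to 1.0 (fully open).
Only numpy, scipy, OpenCV 4.12 (cv2) and the standard library are available. Lean on these libraries where they do the work, as an engineer would, in place of code of your own. Each camera call takes 0.05 s, during which the arm holds its last target. There are 200 camera calls.

TASK

Slide the top marble trivet sideways off its stack, straight across onto the low pine stand beside it, keeping it flat all the way, and on until it is gently pressed snug and square against the wooden stop bar at the far end of the stand. Do not ram the stop bar or shove hard; it is only a light fitting. Leave the other trivets stacked as they lie, do not disturb the other things, and let go of the trivet at the end.

Things in the scene. Friction and masses are not known exactly. Their poses are not given: they have to be found in the camera images.
- trivet_a: the top trivet of the stack, the one to slide: a plain square white marble tile 110 x 110 x 12 mm, about 0.4 kg (varies), loose; origin at the centre of its underside, z up, x and y along its edges. At the start its x axis points roughly along the stand's x axis, that is, towards the stand. Too wide to grip. It lies slightly askew on the stack.
- trivet_b: the second trivet, directly under the top one, the same size and material (110 x 110 x 12 mm), origin at the centre of its underside; its edges may stick out some millimetres from under the top one; stays where it is
- trivet_c: the third trivet, under trivet_b, same size, origin at the centre of its underside; stays where it is
- trivet_d: the lowest trivet, on the board, same size, origin at the centre of its underside; stays where it is
- stand: fixed low pine stand, 200 mm long (x) by 150 mm wide (y), bare flat top 34 mm above the board, 2 mm lower than the top trivet's underside (36 mm); origin on the board under its centre, z up. Its x axis points from the stack (centre at about x = -168, y = 0 mm of the stand; gap to the stand some 10 mm) to the stop at its +x end: the trivet is to be pushed along +x.
- stop_block: dark wood block across the stand's +x end, 20 x 150 x 26 mm; origin at the bottom centre of its face to the stack (stand x = 80 mm), axes as the stand's. A parallel wooden stop bar (130 mm wide, 2 to 14 mm above the stand's top) stands before it; the bar's front face is anywhere 8 to 36 mm in front of the block, not reported: find it by feel. It is stiff and does not spring.
- katori: small steel bowl, 90 mm wide, 38 mm high, bystander; origin under its centre
- pot: small aluminium pot, about 124 mm wide without its two small handles, 85 mm high, bystander standing past the stop end; origin under its centre
- spoon: white melamine spoon 160 mm long, lying on the board, bystander; origin near its middle
- tumbler: steel cup 70 mm wide, 85 mm high, bystander; origin under its centre
- jar_a: closed brown glass jar 64 mm wide, 95 mm high, on the plastic turntable to the side of the stack, bystander; origin under its centre
- jar_b: the other closed brown glass jar, the same, on the turntable, bystander
Things that resemble listed ones, but are neither listed nor needed, are in the scene too. Leave any green, purple or yellow look-alike of the trivet_a alone.

How it is judged:
On the way, in this order (a step that is already met when the one before it is completed fails the run):
1. the top trivet has been slid wholly off the stack and lies flat on the stand (x of trivet_a in the frame of stand above -0.04 m and y of trivet_a in the frame of stand between -0.02 and 0.02 m and z of trivet_a in the frame of stand between 0.031 and 0.0365 m), for 0.05 s.
2. the trivet is pressed (over 1.5 N for 0.2 s) square (within 4 degrees) against the stop bar (contact force between trivet_a and stop_block above 1.5 N and angle between the x axis of trivet_a and the x axis of stand, either way round below 0.07 rad and y of trivet_a in the frame of stand between -0.02 and 0.02 m and z of trivet_a in the frame of stand between 0.031 and 0.0365 m), for 0.2 s.
At the end, for the whole second after the job is handed in: The top trivet, after being pressed to the stop bar, rests flat on the stand (underside 31 to 36.5 mm up), square within 4 degrees, centre within 20 mm of the stand's centre line and at -16 to 20 mm along it (where the bar can be); each other trivet within 8 mm of its start (y of trivet_a in the frame of stand between -0.02 and 0.02 m and z of trivet_a in the frame of stand between 0.031 and 0.0365 m and x of trivet_a in the frame of stand between -0.016 and 0.02 m and angle between the x axis of trivet_a and the x axis of stand, either way round below 0.07 rad and angle between trivet_a's own z axis and vertical below 0.05 rad and linear speed of trivet_a below 0.01 m/s and distance of each of trivet_b, trivet_c, trivet_d from where it was at the start of the episode below 0.008 m); the robot touches nothing.
It fails at once if the trivet is rammed against the stop (over 14 N) (contact force between trivet_a and stop_block above 14 N).
It fails at once if the fingers push the trivet with over 20 N (contact force between the fingers and trivet_a above 20 N).
It fails at once if the trivet is lifted (over 12 mm above where it lay) or tipped over 10 degrees instead of slid flat (z of trivet_a in the frame of stand above 0.048 m or angle between trivet_a's own z axis and vertical above 0.175 rad).
It fails at once if another trivet of the stack is moved over 8 mm (distance of any of trivet_b, trivet_c, trivet_d from where it was at the start of the episode above 0.008 m).
It fails at once if a bystander is moved over 20 mm or toppled (distance of any of katori, pot, spoon, tumbler, jar_a, jar_b from where it was at the start of the episode above 0.02 m or angle between any of katori, pot, tumbler, jar_a, jar_b's own z axis and vertical above 0.5 rad).
It also fails if it takes over 53 s, if anything falls off the work surface, if the arm or the gripper's body presses on something with over 40 N, if the wrist force passes 120 N, or if a joint passes its speed limit or range.

## Working session

There is one attempt and no reset: what is moved stays moved. The work goes in short steps, Python scripts to look and compute and a tool call to move; the robot and the scene stay as the last step left them, time stands still between calls to the robot, and variables do not carry over. Pictures are saved under pics/ and viewed, about 8 in all and at most 12, crops included, and the job is handed in when it is done.

Besides the shell and the picture viewer there is one more tool, called by a JSON object that holds its "method" and its "body", one argument or row to a line. apply_moves: Moves the arm, as the interface text tells. Its arguments: {"type":"object","properties":{"moves":{"type":"array","items":{"type":"array","items":{"type":"array","items":{"type":"number"}}}}},"required":["moves"]}

```bash
ls; mkdir -p pics
python3 - <<'E'
from bench import *
import cv2
o=get_obs();print(o)
for n in("scene","top"):
    im=camera(n);cv2.imwrite(f"pics/{n}0.png",im[:,:,::-1]);print(n,get_calibration(n))
E
```

```text
pics
{'time_s': 0.0, 'q': array([ 9.82698912e-01,  1.81576269e-01,  1.60799703e+00, -1.55141372e-05,
        1.35380845e+00, -2.06282485e-01]), 'dq': array([ 0.00077249, -0.00040555, -0.00234867,  0.00131014, -0.00015436,
        0.00090523]), 'joint_efforts': array([-3.69588102e-03, -4.44877195e+01, -3.51327038e+01, -5.19661680e-04,
        9.03202454e-03,  1.75383155e-05]), 'eef_pos': array([0.21393191, 0.53316053, 0.24936962]), 'eef_rot': array([-3.39052438e-04,  1.89748229e-01,  9.81832373e-01, -8.27838089e-04]), 'wrist_force': array([-0.36838745, -0.12025682, -0.63655721]), 'torque': array([ 0.10369968, -0.00983917, -0.01467581]), 'opening': 1.0041537350471352}
scene {'vertical_fov': 43.35192009090164, 'cx': 323.4452937440343, 'cy': 195.63882281133328, 'k1': -0.07959198265739129, 'R': array([[ 0.80474666,  0.59347827, -0.01289803],
       [ 0.41390532, -0.57655869, -0.70445899],
       [-0.42551758,  0.56157245, -0.70962749]]), 't': array([-0.35026078, -0.1751255 ,  1.42777654])}
top {'vertical_fov': 54.517237142240255, 'cx': 322.5470063386918, 'cy': 205.36738745726865, 'k1': -0.07997632761667575, 'R': array([[ 0.02647221, -0.99941238,  0.02177402],
       [-0.98761885, -0.02951654, -0.15407073],
       [ 0.15462289, -0.01742584, -0.98781987]]), 't': array([-0.05300862,  0.47384375,  0.98347868])}
```

View pics/top0.png

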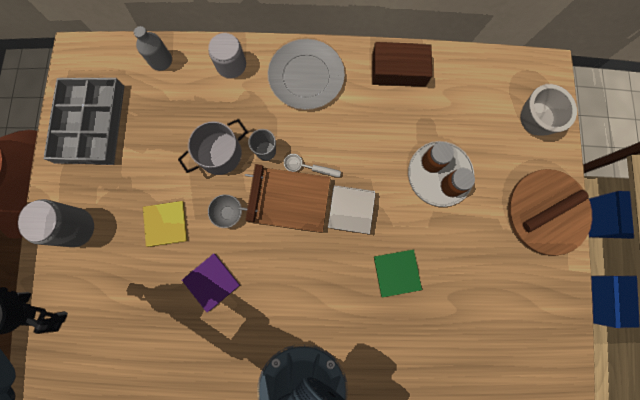

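View pics/scene0.png

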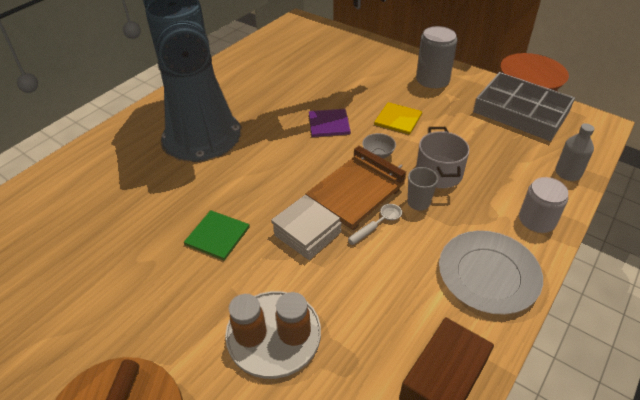

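The top view shows the stack (white, about (353,210)), with the stand to its left at about (290,200). The stop is at about (258,195), and the jars are at about (440,165). Pushing therefore runs roughly along world +y. Next I measure the corners.

```bash
cat > h.py <<'E'
from bench import *
import cv2, numpy as np
def KD(c):
    f=200/np.tan(np.radians(c["vertical_fov"]/2))
    return np.array([[f,0,c["cx"]],[0,f,c["cy"]],[0,0,1]])
def ray(c,uv,z):
    K=KD(c); out=[]
    for u,v in np.atleast_2d(uv):
        d=np.array([(u-K[0,2])/K[0,0],(v-K[1,2])/K[1,1]]); s=d.copy()
        for _ in range(20): s=d/(1+c["k1"]*(s@s))
        R=c["R"];C=-R.T@c["t"];w=R.T@np.array([s[0],s[1],1]); out.append((C+w*(z-C[2])/w[2])[:2])
    return np.array(out)
def proj(c,X):
    K=KD(c);p=c["R"]@np.asarray(X)+c["t"];s=p[:2]/p[2];s=s*(1+c["k1"]*(s@s));return K[:2,:2]@s+K[:2,2]
E
python3 - <<'E'
from h import *
im=cv2.imread("pics/top0.png");c=get_calibration("top")
hsv=cv2.cvtColor(im,cv2.COLOR_BGR2HSV)
cr=im[150:250,235:395];cv2.imwrite("pics/crop0.png",cv2.resize(cr,None,fx=5,fy=5,interpolation=cv2.INTER_CUBIC))
m=((hsv[...,1]<60)&(hsv[...,2]>150)).astype(np.uint8);m[:180]=0;m[240:]=0;m[:,:325]=0;m[:,385:]=0
n=cv2.findContours(m,cv2.RETR_EXTERNAL,cv2.CHAIN_APPROX_NONE)[0];k=max(n,key=cv2.contourArea)
r=cv2.minAreaRect(k);print(r);b=cv2.boxPoints(r);w=ray(c,b,.048);print(b,w,w.mean(0),np.linalg.norm(np.diff(w,axis=0),axis=1))
E
```

```text
((351.3299865722656, 209.19000244140625), (41.71929931640625, 42.42640686035156), 8.130102157592773)
[[327.68    227.24   ]
 [333.68    185.24   ]
 [374.97998 191.14   ]
 [368.97998 233.14   ]] [[ 0.41676513 -0.05420853]
 [ 0.52781117 -0.06725932]
 [ 0.51543297 -0.17625645]
 [ 0.40445921 -0.16132431]] [ 0.46611712 -0.11476215] [0.11181032 0.10969774 0.11197386]
```

View pics/crop0.png

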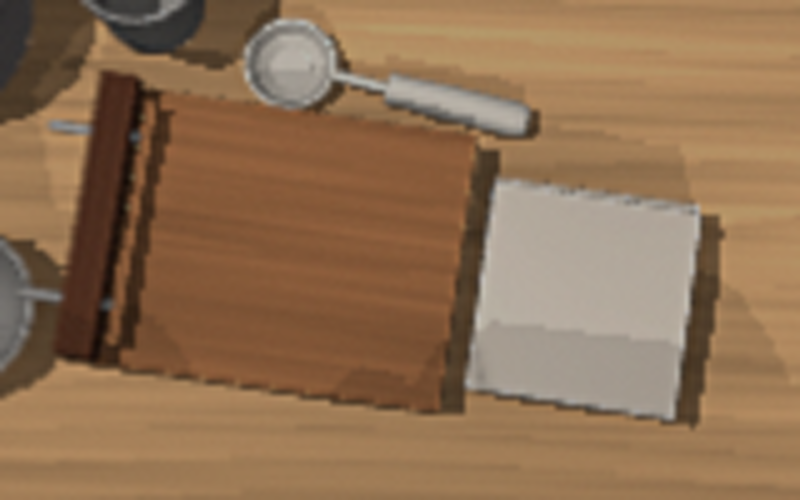

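Run:
```python
from h import *
c=get_calibration("top")
px=np.array([[160,92],[475,137],[438,412],[125,368]])/5+[235,150]
w=ray(c,px,.034);print(w)
d=[w[0]-w[1],w[3]-w[2]];e=w[1]-w[2]
print("ang from +y:",[np.arctan2(v[0],v[1]) for v in d],"cross",-np.arctan2(e[1],e[0]),np.linalg.norm(e))
m=(w[1]+w[2])/2;a=np.mean([np.arctan2(v[0],v[1]) for v in d]+[-np.arctan2(e[1],e[0])]);x=np.array([np.sin(a),np.cos(a)]);yv=np.array([-x[1],x[0]])
o=m+.1*x;print("a",a,"stand origin",o,"x",x)
t=np.array([.4661,-.1148]);print("trivet in stand",(t-o)@x,(t-o)@yv)
# hidden bottom edges: jars
q=get_obs()
from scipy.spatial.transform import Rotation as R
T=R.from_quat(q["eef_rot"],scalar_first=True).as_matrix();print(T)
```

```text
[[ 0.57130882  0.11156217]
 [ 0.551828   -0.05759816]
 [ 0.40426137 -0.04172949]
 [ 0.42252596  0.12259679]]
ang from +y: [np.float64(0.11465678216951283), np.float64(0.1106939471942839)] cross 0.10712394991330104 0.1484173970426077
a 0.11082489309236593 stand origin [0.4891045  0.04972269] x [0.11059817 0.9938652 ]
trivet in stand -0.16605763603151938 0.004667466178994703
[[-9.28001771e-01  3.72574774e-01 -8.66327394e-04]
 [ 3.72575643e-01  9.28000921e-01 -1.29647252e-03]
 [ 3.20919664e-04 -1.52590128e-03 -9.99998784e-01]]
```

{"method": "apply_moves", "body": {
  "moves": [
    [[-50.6,-61.9,0,0,0,1.302,0.6],[-50.6,-61.9,0,0,0,1.302,0.6],[-50.6,-61.9,0,0,0,1.302,0.6],[-50.6,-61.9,0,0,0,1.302,0.6],[-50.6,-61.9,0,0,0,1.302,0.6],[-50.6,-61.9,0,0,0,1.302,0.6],[-50.6,-61.9,0,0,0,1.302,0.6],[-50.6,-61.9,0,0,0,1.302,0.6]]
  ]
}}

```text
time_s: 0.9
eef_pos: [0.3336, 0.1501, 0.2503]
eef_rot: [0.0, 0.713, 0.701, 0.0]
wrist_force: [1.2, 0.3, -0.7]
opening: 0.598
```

```bash
cat > go.py <<'E'
# usage: go.py x y z : shift/turn for the next move (tool x -> stand x, tool z down)
import sys
from h import *
from scipy.spatial.transform import Rotation as R
A=.111; X=np.array([np.sin(A),np.cos(A),0]); Z=np.array([0,0,-1.]); D=np.c_[X,np.cross(Z,X),Z]
O=np.array([.4891,.0497,0])
q=get_obs();T=R.from_quat(q["eef_rot"],scalar_first=True).as_matrix();p=q["eef_pos"]
print("t",round(q["time_s"],2),"pos",p.round(4),"stand xy",((p-O)@X).round(4),((p-O)@np.cross([0,0,1],X)).round(4),"F",q["wrist_force"].round(2),"open",round(q["opening"],3),"q",q["q"].round(2))
if len(sys.argv)>3: print("shift cm",(T.T@(np.array(sys.argv[1:4],float)-p)*100).round(2))
print("turn",R.from_matrix(T.T@D).as_rotvec().round(4))
E
python3 go.py .453 -.23 .25
```

```text
t 0.9 pos [0.3336 0.1501 0.2503] stand xy 0.0826 0.1656 F [ 1.17  0.34 -0.69] open 0.598 q [ 0.1  -0.34  2.09  0.    1.39  0.11]
shift cm [-3.781e+01  1.256e+01  3.000e-02]
turn [ 0.0006 -0.0001  0.0945]
```

{"method": "apply_moves", "body": {
  "moves": [
    [[-37.8,12.6,0,0,0,0.0945,0.6],[-37.8,12.6,0,0,0,0.0945,0.6],[-37.8,12.6,0,0,0,0.0945,0.6],[-37.8,12.6,0,0,0,0.0945,0.6],[-37.8,12.6,0,0,0,0.0945,0.6],[-37.8,12.6,0,0,0,0.0945,0.6],[-37.8,12.6,0,0,0,0.0945,0.6],[-37.8,12.6,0,0,0,0.0945,0.6]]
  ]
}}

```text
time_s: 1.7
eef_pos: [0.4556, -0.2296, 0.2499]
eef_rot: [-0.0, 0.744, 0.669, 0.0]
wrist_force: [1.0, 0.5, 0.1]
opening: 0.601
```

```bash
python3 go.py .453 -.23 .08
python3 - <<'E'
from h import *
im=camera("wrist");cv2.imwrite("pics/w1.png",im[:,:,::-1])
E
```

```text
t 1.7 pos [ 0.4556 -0.2296  0.2499] stand xy -0.2813 0.0023 F [1.03 0.54 0.09] open 0.601 q [-0.7   0.04  1.77  0.    1.34 -0.59]
shift cm [-0.07 -0.25 16.99]
turn [-0.0003 -0.0004  0.0047]
```

View pics/w1.png

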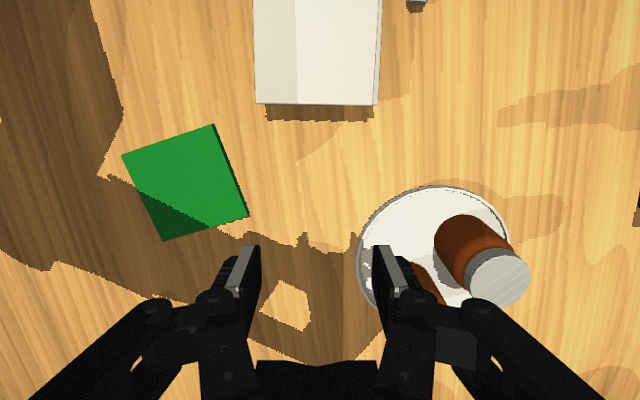

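Run:
```python
from h import *
c=get_calibration("wrist")
A=.111;X=np.array([np.sin(A),np.cos(A)]);Y=np.array([-X[1],X[0]]);O=np.array([.4891,.0497])
def S(p,z):
    w=ray(c,p,z);return np.c_[(w-O)@X,(w-O)@Y].round(4)
print("trivet rear",S([[256,103],[378,104.5]],.048))
print("table",S([[358,265],[375,215],[436,187],[508,235]],.012))
print("jar base/near",S([[434,250]],.06))
im=cv2.imread("pics/w1.png")
cv2.imwrite("pics/w1c.png",cv2.resize(im[0:130,240:400],None,fx=5,fy=4.5,interpolation=cv2.INTER_CUBIC))
```

```text
trivet rear [[-0.2255  0.0561]
 [-0.2267 -0.0577]]
table [[-0.4163 -0.0507]
 [-0.3515 -0.0675]
 [-0.3179 -0.1343]
 [-0.3773 -0.2282]]
jar base/near [[-0.3715 -0.1221]]
```

View pics/w1c.png

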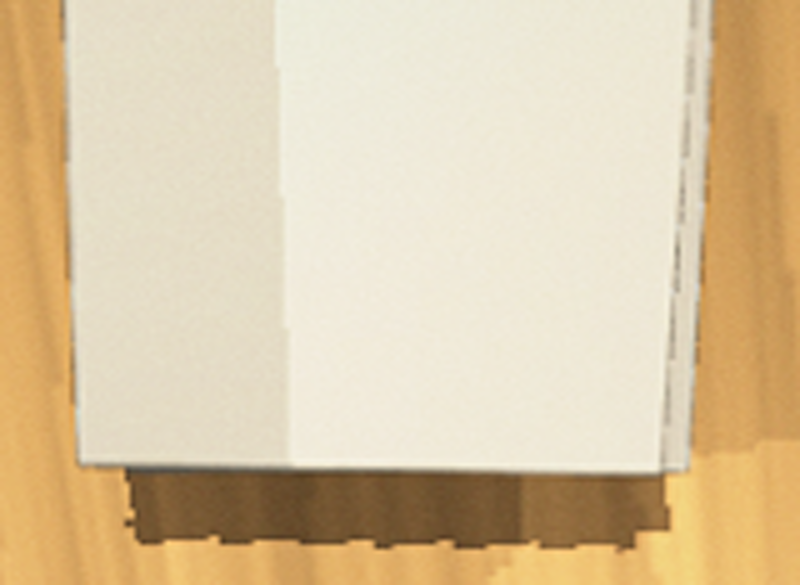

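{"method": "apply_moves", "body": {
  "moves": [
    [[-1,0,4,0,0,0.0047,0.6],[-1,0,8,0,0,0.0047,0.6],[-1,0,12,0,0,0.0047,0.6],[-1,0,16,0,0,0.0047,0.6],[-1,0,19,0,0,0.0047,0.6],[-1,0,21,0,0,0.0047,0.6],[-1,0,22,0,0,0.0047,0.6],[-1,0,22,0,0,0.0047,0.6]]
  ]
}}

```text
time_s: 2.55
eef_pos: [0.4536, -0.2366, 0.0289]
eef_rot: [-0.002, 0.745, 0.667, -0.0]
wrist_force: [1.4, -0.6, -0.5]
opening: 0.601
```

{"method": "apply_moves", "body": {
  "moves": [
    [[0,0,0.2,0,0,0,0.6],[0,0,0.4,0,0,0,0.6],[0,0,0.6,0,0,0,0.6],[0,0,0.8,0,0,0,0.6],[0,0,0.9,0,0,0,0.6],[0,0,0.9,0,0,0,0.6]]
  ]
}}

```text
time_s: 3.15
eef_pos: [0.4545, -0.2374, 0.0213]
eef_rot: [-0.0, 0.745, 0.667, -0.0]
wrist_force: [-0.7, 0.2, -0.8]
opening: 0.597
```

{"method": "apply_moves", "body": {
  "moves": [
    [[0,0,0.1,0,0,0,0.6],[0,0,0.2,0,0,0,0.6],[0,0,0.3,0,0,0,0.6],[0,0,0.3,0,0,0,0.6]]
  ]
}}

```text
time_s: 3.55
eef_pos: [0.4544, -0.2373, 0.0181]
eef_rot: [-0.0, 0.745, 0.667, -0.0]
wrist_force: [0.5, -0.3, -0.0]
opening: 0.602
```

{"method": "apply_moves", "body": {
  "moves": [
    [[0,0,0.1,0,0,0,0.6],[0,0,0.2,0,0,0,0.6],[0,0,0.2,0,0,0,0.6]]
  ]
}}

```text
time_s: 3.85
eef_pos: [0.4544, -0.2373, 0.0161]
eef_rot: [-0.0, 0.745, 0.667, -0.0]
wrist_force: [-0.0, 0.1, -0.8]
opening: 0.602
```

{"method": "apply_moves", "body": {
  "moves": [
    [[0,0,0.1,0,0,0,0.6],[0,0,0.2,0,0,0,0.6],[0,0,0.2,0,0,0,0.6]]
  ]
}}

```text
time_s: 4.15
eef_pos: [0.4547, -0.2375, 0.0157]
eef_rot: [-0.0, 0.745, 0.667, -0.0]
wrist_force: [-5.7, 2.5, 17.5]
opening: 0.598
```

{"method": "apply_moves", "body": {
  "moves": [
    [[0,0,0.1,0,0,0,0.6],[0,0,0.15,0,0,0,0.6],[0,0,0.15,0,0,0,0.6]]
  ]
}}

```text
time_s: 4.45
eef_pos: [0.4548, -0.2375, 0.0156]
eef_rot: [-0.0, 0.745, 0.667, -0.0]
wrist_force: [-10.3, 7.8, 33.1]
opening: 0.6
```

{"method": "apply_moves", "body": {
  "moves": [
    [[0,0,-1.5,0,0,0,0.6],[0,0,-3,0,0,0,0.6],[0,0,-4.35,0,0,0,0.6],[0,0,-4.35,0,0,0,0.6],[0,0,-4.35,0,0,0,0.6]]
  ]
}}

```text
time_s: 4.95
eef_pos: [0.4546, -0.2375, 0.0564]
eef_rot: [0.0, 0.745, 0.667, 0.0]
wrist_force: [-1.6, 0.8, -0.5]
opening: 0.599
```

```bash
python3 go.py .453 -.23 .0562
```

```text
t 4.95 pos [ 0.4546 -0.2375  0.0564] stand xy -0.2893 0.0024 F [-1.58  0.82 -0.54] open 0.599 q [-0.71  0.31  1.89 -0.    0.94 -0.6 ]
shift cm [ 0.73 -0.24  0.01]
turn [0.0005 0.0003 0.0007]
```

{"method": "apply_moves", "body": {
  "moves": [
    [[1,0,0,0,0,0,0.6],[2,0,0,0,0,0,0.6],[3,0,0,0,0,0,0.6],[4,0,0,0,0,0,0.6],[4.2,0,0,0,0,0,0.6],[4.4,0,0,0,0,0,0.6],[4.6,0,0,0,0,0,0.6],[4.8,0,0,0,0,0,0.6]]
  ]
}}

```text
time_s: 5.75
eef_pos: [0.46, -0.1899, 0.0564]
eef_rot: [0.0, 0.745, 0.667, -0.0]
wrist_force: [0.8, -0.5, 0.1]
opening: 0.605
```

{"method": "apply_moves", "body": {
  "moves": [
    [[0.1,0,0,0,0,0,0.6],[0.2,0,0,0,0,0,0.6],[0.3,0,0,0,0,0,0.6],[0.4,0,0,0,0,0,0.6],[0.5,0,0,0,0,0,0.6],[0.6,0,0,0,0,0,0.6],[0.7,0,0,0,0,0,0.6],[0.8,0,0,0,0,0,0.6]]
  ]
}}

```text
time_s: 6.55
eef_pos: [0.4607, -0.1817, 0.0563]
eef_rot: [0.0, 0.745, 0.667, 0.0]
wrist_force: [1.0, -0.2, -0.1]
opening: 0.601
```

{"method": "apply_moves", "body": {
  "moves": [
    [[0.1,0,0,0,0,0,0.6],[0.2,0,0,0,0,0,0.6],[0.3,0,0,0,0,0,0.6],[0.4,0,0,0,0,0,0.6],[0.5,0,0,0,0,0,0.6],[0.6,0,0,0,0,0,0.6],[0.7,0,0,0,0,0,0.6],[0.8,0,0,0,0,0,0.6]]
  ]
}}

```text
time_s: 7.35
eef_pos: [0.4616, -0.1738, 0.0564]
eef_rot: [0.0, 0.745, 0.667, -0.0]
wrist_force: [0.3, -2.6, -0.8]
opening: 0.606
```

```bash
python3 go.py
python3 - <<'E'
from h import *
im=camera("wrist");cv2.imwrite("pics/w2.png",im[:,:,::-1])
E
```

```text
t 7.35 pos [ 0.4616 -0.1738  0.0564] stand xy -0.2252 0.0025 F [ 0.27 -2.57 -0.81] open 0.606 q [-0.6   0.28  1.94 -0.    0.92 -0.49]
turn [0.0001 0.0002 0.0008]
```

View pics/w2.png

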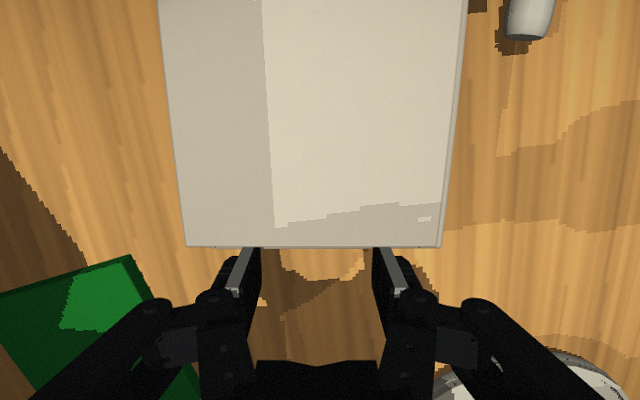

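{"method": "apply_moves", "body": {
  "moves": [
    [[0.1,0,0,0,0,0,0.6],[0.25,0,0,0,0,0,0.6],[0.4,0,0,0,0,0,0.6],[0.6,0,0,0,0,0,0.6],[0.8,0,0,0,0,0,0.6]]
  ]
}}

```text
time_s: 7.9
eef_pos: [0.4625, -0.1657, 0.0563]
eef_rot: [0.0, 0.745, 0.667, -0.0]
wrist_force: [-0.2, -3.1, 0.6]
opening: 0.596
```

```bash
python3 go.py
python3 - <<'E'
from h import *
im=camera("wrist");cv2.imwrite("pics/w3.png",im[200:300,150:470,::-1].repeat(2,0).repeat(2,1))
E
```

```text
t 7.9 pos [ 0.4625 -0.1657  0.0563] stand xy -0.217 0.0026 F [-0.18 -3.07  0.64] open 0.596 q [-0.59  0.27  1.95 -0.    0.92 -0.48]
turn [0.0001 0.0001 0.0008]
```

View pics/w3.png

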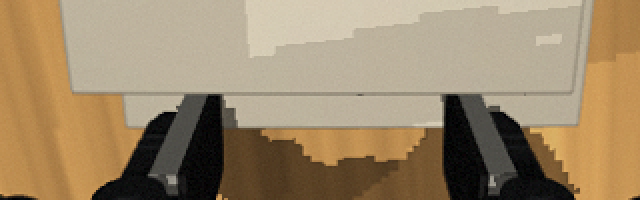

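Run:
```python
from h import *
c=get_calibration("wrist")
A=.111;X=np.array([np.sin(A),np.cos(A)]);Y=np.array([-X[1],X[0]]);O=np.array([.4891,.0497])
w=ray(c,[[150+75/2,200+93/2],[150+575/2,200+93/2]],.048);print(((w-O)@X).round(4),((w-O)@Y).round(4))
```

```text
[-0.2048 -0.2047] [ 0.0587 -0.05  ]
```

{"method": "apply_moves", "body": {
  "moves": [
    [[0.3,0,0,0,0,0,0.6],[0.6,0,0,0,0,0,0.6],[0.9,0,0,0,0,0,0.6],[1.2,0,0,0,0,0,0.6],[1.5,0,0,0,0,0,0.6],[1.8,0,0,0,0,0,0.6],[2.1,0,0,0,0,0,0.6],[2.4,0,0,0,0,0,0.6]]
  ]
}}

```text
time_s: 8.75
eef_pos: [0.4652, -0.1418, 0.0563]
eef_rot: [0.0, 0.745, 0.667, -0.0]
wrist_force: [0.2, -3.2, 0.3]
opening: 0.602
```

{"method": "apply_moves", "body": {
  "moves": [
    [[0.3,0,0,0,0,0,0.6],[0.6,0,0,0,0,0,0.6],[0.9,0,0,0,0,0,0.6],[1.2,0,0,0,0,0,0.6],[1.5,0,0,0,0,0,0.6],[1.8,0,0,0,0,0,0.6],[2.1,0,0,0,0,0,0.6],[2.4,0,0,0,0,0,0.6]]
  ]
}}

```text
time_s: 9.55
eef_pos: [0.4678, -0.118, 0.0564]
eef_rot: [0.0, 0.745, 0.667, -0.0]
wrist_force: [-0.4, -2.7, 1.3]
opening: 0.599
```

{"method": "apply_moves", "body": {
  "moves": [
    [[0.3,0,0,0,0,0,0.6],[0.6,0,0,0,0,0,0.6],[0.9,0,0,0,0,0,0.6],[1.2,0,0,0,0,0,0.6],[1.5,0,0,0,0,0,0.6],[1.8,0,0,0,0,0,0.6],[2.1,0,0,0,0,0,0.6],[2.4,0,0,0,0,0,0.6]]
  ]
}}

```text
time_s: 10.35
eef_pos: [0.4702, -0.0938, 0.0561]
eef_rot: [-0.0, 0.745, 0.667, -0.0]
wrist_force: [-0.5, -3.5, 1.7]
opening: 0.598
```

{"method": "apply_moves", "body": {
  "moves": [
    [[0.3,0,0,0,0,0,0.6],[0.6,0,0,0,0,0,0.6],[0.9,0,0,0,0,0,0.6],[1.2,0,0,0,0,0,0.6],[1.5,0,0,0,0,0,0.6],[1.8,0,0,0,0,0,0.6],[2.1,0,0,0,0,0,0.6],[2.4,0,0,0,0,0,0.6]]
  ]
}}

```text
time_s: 11.15
eef_pos: [0.473, -0.0701, 0.0562]
eef_rot: [-0.0, 0.745, 0.667, -0.0]
wrist_force: [-1.8, -4.8, 0.1]
opening: 0.601
```

{"method": "apply_moves", "body": {
  "moves": [
    [[0.3,0,0,0,0,0,0.6],[0.6,0,0,0,0,0,0.6],[0.9,0,0,0,0,0,0.6],[1.2,0,0,0,0,0,0.6],[1.5,0,0,0,0,0,0.6],[1.8,0,0,0,0,0,0.6],[1.9,0,0,0,0,0,0.6],[2.0,0,0,0,0,0,0.6]]
  ]
}}

```text
time_s: 11.95
eef_pos: [0.4752, -0.0504, 0.0563]
eef_rot: [0.0, 0.745, 0.667, -0.0]
wrist_force: [-0.6, -2.1, -1.4]
opening: 0.602
```

```bash
python3 go.py
python3 - <<'E'
from h import *
im=camera("wrist");cv2.imwrite("pics/w4.png",im[:,:,::-1])
im=camera("top");cv2.imwrite("pics/t4.png",cv2.resize(im[150:250,235:395,::-1],None,fx=5,fy=5,interpolation=cv2.INTER_CUBIC))
E
```

```text
t 11.95 pos [ 0.4752 -0.0504  0.0563] stand xy -0.1011 0.0027 F [-0.61 -2.09 -1.43] open 0.602 q [-0.35  0.25  1.98 -0.    0.91 -0.24]
turn [-0.      0.0001  0.001 ]
```

View pics/w4.png

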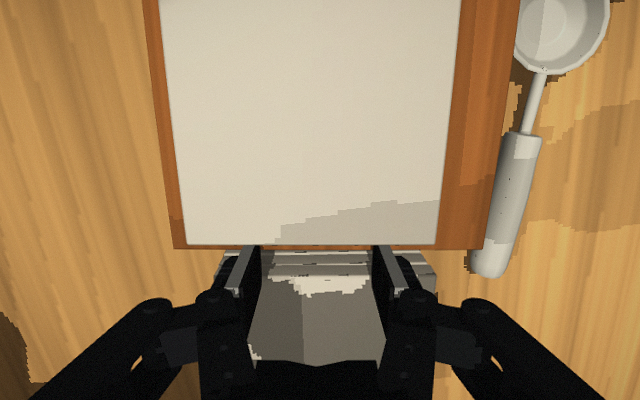

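Run:
```python
from h import *
c=get_calibration("wrist")
A=.111;X=np.array([np.sin(A),np.cos(A)]);Y=np.array([-X[1],X[0]]);O=np.array([.4891,.0497])
def S(p,z):
    w=ray(c,p,z);return np.c_[(w-O)@X,(w-O)@Y].round(4)
print("triv",S([[185,245],[436,244],[158,0],[463,0]],.046))
print("stand",S([[173,249],[483,249],[143,0],[519,0]],.034))
```

```text
triv [[-0.0893  0.0606]
 [-0.0887 -0.0499]
 [ 0.0078  0.0599]
 [ 0.0078 -0.05  ]]
stand [[-0.0974  0.072 ]
 [-0.0974 -0.078 ]
 [ 0.0107  0.0711]
 [ 0.0112 -0.0774]]
```

View pics/t4.png

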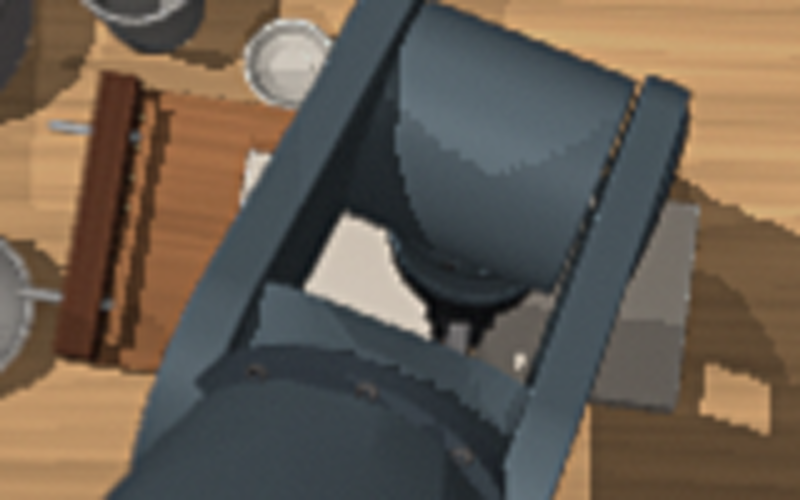

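Run:
```python
from h import *
im=cv2.imread("pics/top0.png");c=get_calibration("top")
A=.111;X=np.array([np.sin(A),np.cos(A)]);Y=np.array([-X[1],X[0]]);O=np.array([.4891,.0497])
for r in (178,190,200,210):
    print(r,[(u,int(im[r,u].sum()),*(((ray(c,[[u,r]],z)[0]-O)@X*1000).round(0) for z in(.048,.034))) for u in range(252,272)])
t=cv2.resize(im[160:230,245:285],None,fx=14,fy=8.5,interpolation=cv2.INTER_NEAREST);cv2.imwrite("pics/bar.png",t)
```

```text
178 [(252, 294, np.float64(103.0), np.float64(106.0)), (253, 166, np.float64(101.0), np.float64(103.0)), (254, 137, np.float64(98.0), np.float64(101.0)), (255, 148, np.float64(95.0), np.float64(98.0)), (256, 152, np.float64(93.0), np.float64(95.0)), (257, 146, np.float64(90.0), np.float64(93.0)), (258, 150, np.float64(88.0), np.float64(90.0)), (259, 153, np.float64(85.0), np.float64(87.0)), (260, 85, np.float64(82.0), np.float64(85.0)), (261, 115, np.float64(80.0), np.float64(82.0)), (262, 185, np.float64(77.0), np.float64(80.0)), (263, 265, np.float64(75.0), np.float64(77.0)), (264, 299, np.float64(72.0), np.float64(74.0)), (265, 153, np.float64(69.0), np.float64(72.0)), (266, 144, np.float64(67.0), np.float64(69.0)), (267, 154, np.float64(64.0), np.float64(66.0)), (268, 182, np.float64(62.0), np.float64(64.0)), (269, 271, np.float64(59.0), np.float64(61.0)), (270, 278, np.float64(56.0), np.float64(58.0)), (271, 277, np.float64(54.0), np.float64(56.0))]
190 [(252, 140, np.float64(98.0), np.float64(101.0)), (253, 153, np.float64(95.0), np.float64(98.0)), (254, 148, np.float64(93.0), 
[... 2061 characters left out ...]
64(76.0), np.float64(79.0)), (258, 263, np.float64(74.0), np.float64(76.0)), (259, 260, np.float64(71.0), np.float64(73.0)), (260, 146, np.float64(69.0), np.float64(71.0)), (261, 122, np.float64(66.0), np.float64(68.0)), (262, 139, np.float64(63.0), np.float64(66.0)), (263, 249, np.float64(61.0), np.float64(63.0)), (264, 265, np.float64(58.0), np.float64(60.0)), (265, 263, np.float64(56.0), np.float64(58.0)), (266, 259, np.float64(53.0), np.float64(55.0)), (267, 258, np.float64(51.0), np.float64(53.0)), (268, 260, np.float64(48.0), np.float64(50.0)), (269, 258, np.float64(46.0), np.float64(47.0)), (270, 263, np.float64(43.0), np.float64(45.0)), (271, 258, np.float64(40.0), np.float64(42.0))]
```

View pics/bar.png

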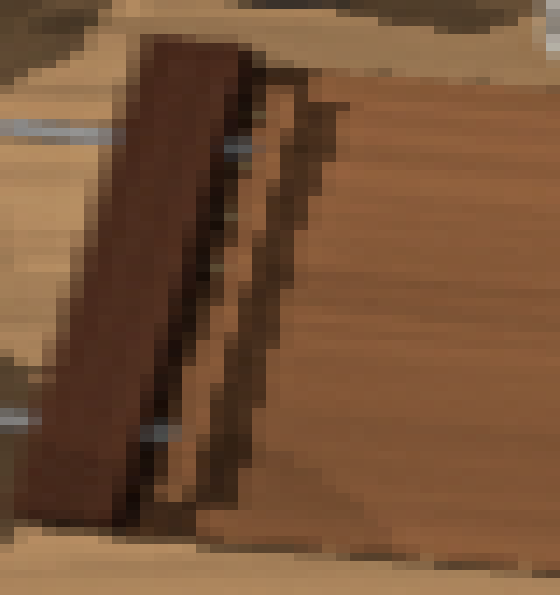

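{"method": "apply_moves", "body": {
  "moves": [
    [[0.2,0,0,0,0,0,0.6],[0.4,0,0,0,0,0,0.6],[0.6,0,0,0,0,0,0.6],[0.8,0,0,0,0,0,0.6],[1.0,0,0,0,0,0,0.6],[1.2,0,0,0,0,0,0.6],[1.4,0,0,0,0,0,0.6],[1.5,0,0,0,0,0,0.6]]
  ]
}}

```text
time_s: 12.85
eef_pos: [0.4769, -0.0354, 0.0563]
eef_rot: [0.0, 0.745, 0.667, -0.0]
wrist_force: [-0.5, -2.0, 0.1]
opening: 0.599
```

{"method": "apply_moves", "body": {
  "moves": [
    [[0.2,0,0,0,0,0,0.6],[0.4,0,0,0,0,0,0.6],[0.6,0,0,0,0,0,0.6],[0.8,0,0,0,0,0,0.6],[1.0,0,0,0,0,0,0.6],[1.2,0,0,0,0,0,0.6],[1.4,0,0,0,0,0,0.6],[1.5,0,0,0,0,0,0.6]]
  ]
}}

```text
time_s: 13.65
eef_pos: [0.4785, -0.0205, 0.0563]
eef_rot: [-0.0, 0.745, 0.667, -0.0]
wrist_force: [0.6, -2.1, -0.7]
opening: 0.6
```

{"method": "apply_moves", "body": {
  "moves": [
    [[0.1,0,0,0,0,0,0.6],[0.2,0,0,0,0,0,0.6],[0.3,0,0,0,0,0,0.6],[0.4,0,0,0,0,0,0.6],[0.5,0,0,0,0,0,0.6],[0.6,0,0,0,0,0,0.6],[0.7,0,0,0,0,0,0.6]]
  ]
}}

```text
time_s: 14.35
eef_pos: [0.4793, -0.0137, 0.0563]
eef_rot: [0.0, 0.745, 0.667, 0.0]
wrist_force: [0.1, -2.9, 0.8]
opening: 0.599
```

```bash
python3 go.py
python3 - <<'E'
from h import *
im=camera("wrist");c=get_calibration("wrist");cv2.imwrite("pics/w5.png",im[:,:,::-1])
s=camera("scene");cs=get_calibration("scene")
crop=cv2.resize(s[140:260,270:430,::-1],None,fx=5,fy=5,interpolation=cv2.INTER_CUBIC);cv2.imwrite("pics/s5.png",crop)
E
```

```text
t 14.35 pos [ 0.4793 -0.0137  0.0563] stand xy -0.0641 0.0027 F [ 0.07 -2.91  0.83] open 0.599 q [-0.28  0.25  1.97 -0.    0.91 -0.17]
turn [0.     0.     0.0008]
```

View pics/s5.png

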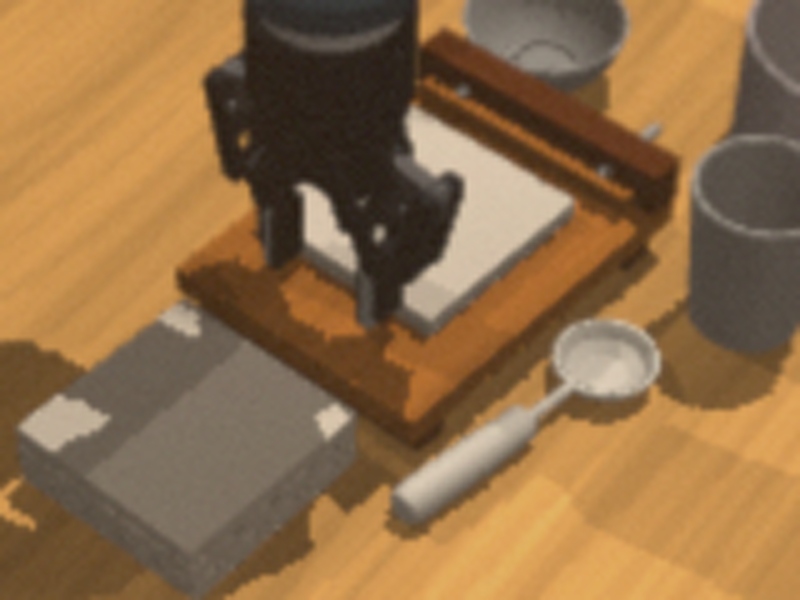

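{"method": "apply_moves", "body": {
  "moves": [
    [[0.1,0,0,0,0,0,0.6],[0.2,0,0,0,0,0,0.6],[0.3,0,0,0,0,0,0.6],[0.4,0,0,0,0,0,0.6],[0.5,0,0,0,0,0,0.6]]
  ]
}}

```text
time_s: 14.95
eef_pos: [0.4799, -0.0087, 0.0563]
eef_rot: [0.0, 0.745, 0.667, 0.0]
wrist_force: [-0.0, -2.0, -0.2]
opening: 0.598
```

{"method": "apply_moves", "body": {
  "moves": [
    [[0.05,0,0,0,0,0,0.6],[0.1,0,0,0,0,0,0.6]]
  ]
}}

```text
time_s: 15.15
eef_pos: [0.48, -0.0078, 0.0563]
eef_rot: [0.0, 0.745, 0.667, -0.0]
wrist_force: [-0.6, -2.4, 0.3]
opening: 0.599
```

```bash
python3 go.py
```

```text
t 15.15 pos [ 0.48   -0.0078  0.0563] stand xy -0.0581 0.0027 F [-0.64 -2.37  0.28] open 0.599 q [-0.26  0.25  1.97 -0.    0.92 -0.15]
turn [0.     0.     0.0009]
```

{"method": "apply_moves", "body": {
  "moves": [
    [[0.04,0,0,0,0,0,0.6],[0.08,0,0,0,0,0,0.6],[0.12,0,0,0,0,0,0.6]]
  ]
}}

```text
time_s: 15.45
eef_pos: [0.4801, -0.0066, 0.0563]
eef_rot: [-0.0, 0.745, 0.667, -0.0]
wrist_force: [-1.1, -1.7, 0.3]
opening: 0.603
```

{"method": "apply_moves", "body": {
  "moves": [
    [[0.04,0,0,0,0,0,0.6],[0.07,0,0,0,0,0,0.6],[0.1,0,0,0,0,0,0.6]]
  ]
}}

```text
time_s: 15.75
eef_pos: [0.4802, -0.0056, 0.0563]
eef_rot: [-0.0, 0.745, 0.667, -0.0]
wrist_force: [0.3, -2.0, -0.7]
opening: 0.596
```

{"method": "apply_moves", "body": {
  "moves": [
    [[0.04,0,0,0,0,0,0.6],[0.07,0,0,0,0,0,0.6],[0.1,0,0,0,0,0,0.6]]
  ]
}}

```text
time_s: 16.05
eef_pos: [0.4803, -0.0046, 0.0563]
eef_rot: [-0.0, 0.745, 0.667, -0.0]
wrist_force: [-0.6, -3.1, -0.0]
opening: 0.598
```

{"method": "apply_moves", "body": {
  "moves": [
    [[0.03,0,0,0,0,0,0.6],[0.06,0,0,0,0,0,0.6],[0.08,0,0,0,0,0,0.6]]
  ]
}}

```text
time_s: 16.35
eef_pos: [0.4804, -0.0038, 0.0563]
eef_rot: [-0.0, 0.745, 0.667, 0.0]
wrist_force: [-0.3, -2.5, 0.8]
opening: 0.599
```

{"method": "apply_moves", "body": {
  "moves": [
    [[0.03,0,0,0,0,0,0.6],[0.06,0,0,0,0,0,0.6],[0.08,0,0,0,0,0,0.6]]
  ]
}}

```text
time_s: 16.65
eef_pos: [0.4805, -0.003, 0.0563]
eef_rot: [0.0, 0.745, 0.667, -0.0]
wrist_force: [0.4, -2.5, 0.5]
opening: 0.597
```

{"method": "apply_moves", "body": {
  "moves": [
    [[0.03,0,0,0,0,0,0.6],[0.06,0,0,0,0,0,0.6],[0.08,0,0,0,0,0,0.6]]
  ]
}}

```text
time_s: 16.95
eef_pos: [0.4806, -0.0022, 0.0563]
eef_rot: [-0.0, 0.745, 0.667, -0.0]
wrist_force: [-0.3, -3.0, 0.1]
opening: 0.6
```

{"method": "apply_moves", "body": {
  "moves": [
    [[0.03,0,0,0,0,0,0.6],[0.06,0,0,0,0,0,0.6],[0.08,0,0,0,0,0,0.6]]
  ]
}}

```text
time_s: 17.25
eef_pos: [0.4807, -0.0014, 0.0563]
eef_rot: [0.0, 0.745, 0.667, 0.0]
wrist_force: [-0.3, -2.0, 0.3]
opening: 0.596
```

{"method": "apply_moves", "body": {
  "moves": [
    [[0.03,0,0,0,0,0,0.6],[0.06,0,0,0,0,0,0.6],[0.08,0,0,0,0,0,0.6]]
  ]
}}

```text
time_s: 17.55
eef_pos: [0.4808, -0.0006, 0.0563]
eef_rot: [0.0, 0.745, 0.667, 0.0]
wrist_force: [-0.3, -2.1, 0.3]
opening: 0.601
```

{"method": "apply_moves", "body": {
  "moves": [
    [[0.03,0,0,0,0,0,0.6],[0.06,0,0,0,0,0,0.6],[0.08,0,0,0,0,0,0.6]]
  ]
}}

```text
time_s: 17.85
eef_pos: [0.4808, 0.0, 0.0563]
eef_rot: [0.0, 0.745, 0.667, -0.0]
wrist_force: [-0.4, -3.5, 0.3]
opening: 0.602
```

{"method": "apply_moves", "body": {
  "moves": [
    [[0.02,0,0,0,0,0,0.6],[0.04,0,0,0,0,0,0.6]]
  ]
}}

```text
time_s: 18.05
eef_pos: [0.4809, 0.0002, 0.0563]
eef_rot: [0.0, 0.745, 0.667, -0.0]
wrist_force: [-1.1, -6.5, 1.0]
opening: 0.598
```

{"method": "apply_moves", "body": {
  "moves": [
    [[0.01,0,0,0,0,0,0.6],[0.01,0,0,0,0,0,0.6],[0.01,0,0,0,0,0,0.6],[0.01,0,0,0,0,0,0.6]]
  ]
}}

```text
time_s: 18.45
eef_pos: [0.4808, 0.0001, 0.0563]
eef_rot: [0.0, 0.745, 0.667, -0.0]
wrist_force: [-1.2, -5.5, 0.5]
opening: 0.601
```

{"method": "apply_moves", "body": {
  "moves": [
    [[0.01,0,0,0,0,0,0.6],[0.02,0,0,0,0,0,0.6],[0.02,0,0,0,0,0,0.6],[0.02,0,0,0,0,0,0.6],[0.02,0,0,0,0,0,0.6]]
  ]
}}

```text
time_s: 18.95
eef_pos: [0.4808, 0.0002, 0.0563]
eef_rot: [0.0, 0.745, 0.667, -0.0]
wrist_force: [-1.5, -6.7, 0.6]
opening: 0.599
```

{"method": "apply_moves", "body": {
  "moves": [
    [[-0.3,0,0,0,0,0,0.6],[-1,0,0,0,0,0,0.6],[-2,0,0,0,0,0,0.6],[-2.5,0,-2,0,0,0,0.6],[-3,0,-6,0,0,0,0.6],[-4,0,-10,0,0,0,0.6],[-5,0,-14,0,0,0,0.6],[-5,0,-14,0,0,0,0.6]]
  ]
}}

```text
time_s: 19.75
eef_pos: [0.4788, -0.0514, 0.2023]
eef_rot: [0.005, 0.745, 0.667, 0.003]
wrist_force: [1.4, -0.6, 0.7]
opening: 0.599
```

```bash
python3 go.py
python3 - <<'E'
from h import *
im=camera("wrist");cv2.imwrite("pics/w6.png",im[:,:,::-1])
E
```

```text
t 19.75 pos [ 0.4788 -0.0514  0.2023] stand xy -0.1016 -0.001 F [ 1.42 -0.58  0.72] open 0.599 q [-0.35  0.01  1.89  0.    1.23 -0.24]
turn [ 0.0109  0.0027 -0.0004]
```

View pics/w6.png

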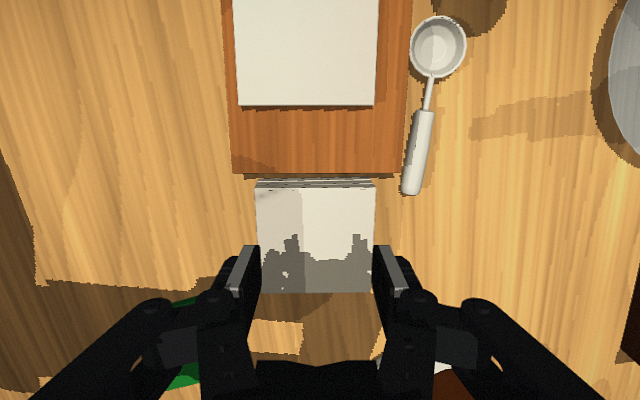

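{"method": "apply_moves", "body": {
  "moves": [
    [[0,0,-2,0,0,0,0.6],[0,0,-2,0,0,0,0.6],[0,0,-2,0,0,0,0.6]]
  ]
}}

```text
time_s: 20.1
eef_pos: [0.475, -0.0488, 0.2152]
eef_rot: [-0.0, 0.745, 0.667, -0.0]
wrist_force: [-0.1, -0.4, -1.3]
opening: 0.601
```

```bash
python3 go.py
python3 - <<'E'
from h import *
im=camera("wrist");c=get_calibration("wrist")
A=.111;X=np.array([np.sin(A),np.cos(A)]);Y=np.array([-X[1],X[0]]);O=np.array([.4891,.0497])
hsv=cv2.cvtColor(im,cv2.COLOR_RGB2HSV)
m=((hsv[...,1]<50)&(hsv[...,2]>120)).astype(np.uint8)
n,l,st,ce=cv2.connectedComponentsWithStats(m)
for i in range(1,n):
    if st[i,4]>3000 and st[i,1]==0 and 200<ce[i][0]<400:
        k=(l==i)
        r=max(range(60,140),key=lambda r:(k[r].sum()>80)*r); a,b=[np.where(k[q])[0] for q in (10,r-3)]
        z=.046
        def S(p,z):
            w=ray(c,p,z);return np.c_[(w-O)@X,(w-O)@Y].round(4)
        print(st[i],r,"sides",S([[a[0],10],[a[-1]+1,10],[b[0],r-3],[b[-1]+1,r-3]],z))
        cols=np.arange(b[0]+8,b[-1]-8); e=[np.where(k[:,q])[0].max()+1 for q in cols]
        w=S(np.c_[cols,e],z);p=np.polyfit(w[:,1],w[:,0],1);print("rear x",w[:,0].mean(),"slope",p[0])
ws=(hsv[...,0]<14)&(hsv[...,1]>120)
q=[np.where(ws[r,200:420])[0] for r in (10,130)]
print("stand sides",S([[200+q[0][0],10],[201+q[0][-1],10],[200+q[1][0],130],[201+q[1][-1],130]],.034))
E
```

```text
t 20.1 pos [ 0.475  -0.0488  0.2152] stand xy -0.0995 0.0031 F [-0.11 -0.44 -1.3 ] open 0.601 q [-0.35 -0.    1.88  0.    1.27 -0.24]
turn [-0.0009 -0.0004  0.0007]
[  244     0   140   108 14424] 106 sides [[ 0.0368  0.0598]
 [ 0.0368 -0.0485]
 [-0.0346  0.0602]
 [-0.0346 -0.0488]]
rear x -0.038121238938053095 slope 0.0008172581370551186
stand sides [[ 0.0393  0.0711]
 [ 0.0395 -0.0769]
 [-0.0587  0.071 ]
 [-0.0585 -0.0773]]
```

```bash
python3 -c "
from bench import *
print(hand_in())"
```

```text
the job is handed in; nothing more can be done
None
```

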